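# Vent the air vessel through its locked bleed valve

## Robot

A 7-joint arm with a two-finger parallel gripper is mounted at the origin on a cart in front of the work surface, level with it; the furniture and walls round the work are solid. World frame = base frame: x ahead of the robot, y to its left, z up, the work surface at z = 0. Lengths are in mm, angles in rad, forces in N, time in s.
With the tool pointing down it reaches from about 400 to 875 mm from the base axis. Payload 4.4 kg.
Tool frame: the origin (TCP) lies midway between the tips of the shut fingers; the grasp point (between the pads) lies ctrl.grip_depth behind it (ctrl.grip_depth is the distance from the TCP to the grasp point, in mm); z points along the fingers, y is the line along which they close (so a half turn about z gives the same grasp; the last joint's range is limited). The gripper opens to 85 mm and grips with 20 to 120 N. Pads are 22 mm wide; open, the fingers measure 114 mm over their backs; the gripper's body (76 mm by 85 mm) begins 54 mm behind the grasp point. The pads swing forward as they close: fully open they stand 13 mm farther back than shut.
Start: joints at [-1.258, 0.628, 0.038, 1.517, -0.027, 0.996, -0.02], TCP at [240.351, 603.945, 231.313] pointing down, gripper open.
Joint ranges: [-3.06, 3.06], [-0.37, 2.12], [-1.25, 1.32], [0.18, 2.47], [-1.1, 4.24], [0.23, 1.98], [-2.94, 2.94]. Speed limits (rad/s): [2.57, 2.57, 3.14, 3.14, 3.14, 3.14, 3.14].

## Interface

Orientations are given as [roll, pitch, yaw] about the fixed x, y, z axes, in that order (R = Rz(yaw) Ry(pitch) Rx(roll)).
In Python, from cell import ctrl gives the robot as it stands.
- The arm moves only by the tool carry_out, never from a script. Its argument "deltas" is one flat list of numbers, 7 for each row, row after row: the turn, a rotation vector about the tool's x, y, z in degrees, then the shift along the tool's x, y, z in m, then the closure, from -1 (fully open) to 1 (shut). In form: [wx, wy, wz, dx, dy, dz, claw, wx, wy, wz, dx, dy, dz, claw, ...]. A call has 1 to 12 rows; each row shifts and turns the commanded pose from where the row before left it, along the tool's axes as they then stand; what a row does not reach is not made up. A row lasts 1/8 s, in which the tool goes at most 62.5 mm and 10.7 degrees, less where a joint would pass 70% of its speed; a pose out of reach is approached as far as the arm can. A call with a gripper value outside its range is refused whole. The fingers move at their own pace and stop on an object; the grip force is fixed at half the most. Time passes only in rows, so rows that do not move let the fingers close. It gives the time, the measured TCP pose, the force, the opening and the grip force at its end, in the units of the state.
- ctrl.read_state(): the state, without advancing time (a new reading comes with each control period).
- ctrl.get_image(name): name is "scene" or "side" or "wrist"; returns the picture (420x560x3 uint8, red, green, blue); there is no depth.
- ctrl.calibration(name): a dict with "mtx" (3x3 intrinsics, pixels), "R" (3x3) and "t" (3): a world point X has camera coordinates R X + t. Camera axes: x right, y down, z forward; pixel columns grow to the right and rows downward; lengths in mm; the calibration is good to about 2 mm. A picture is of the moment at which its call begins: read the wrist's pose just before it. calibration takes no time and is no camera call; for the wrist camera it gives the pose at the moment of the call.
- ctrl.finish_job(): hands the job in; it is judged then, once.
The state is a dict: "clock": time; "qpos": joint angles; "qd": joint speeds; "tau": joint torques, N m; "eef_pos": TCP position; "tool_rot": TCP orientation; "force": force on the tool from outside, world axes, zero at the start; "torque": the same for the moment, N m; "width": finger opening in mm; "gripper_force": force on a finger pad.
Only numpy, scipy, OpenCV 4.12 (cv2) and the standard library are available. Lean on these libraries where they do the work, as an engineer would, in place of code of your own. Each camera call takes 0.05 s, during which the arm holds its last target. There are 200 camera calls.

## Task

Bleed the small steel air vessel through the valve on its top: unscrew the little knurled brass lock nut by at least half a turn (anticlockwise seen from above) with the pin left up, then press the freed steel pin straight down until you feel it bottom on its seat, keep it there with about 10 N for two seconds, and let it spring back up. The pin is delicate, so do not grip it or push it harder than 14 N, leave the nut unscrewed, and do not disturb the things lying around.

Things in the scene. Friction and masses are not known exactly. Their poses are not given: they have to be found in the camera images.
- air_vessel: Fixed upright round stainless vessel, 84 mm in diameter, with a 104 mm flange on the worktop; origin at the centre of its underside, z up. The valve stands on its axis: a brass boss (radius 11 mm) up to z = 94 mm, then a thin brass stem (radius 5.5 mm) up to z = 112 mm, then lock nut and pin. A pressure gauge sticks out 63 mm on its own -x side at 36 mm height.
- lock_nut (a joint): Turn of the brass lock nut about the vertical valve axis, rad: 0 = screwed down on the stem, grows anticlockwise seen from above (unscrewing), end stop at 4.4 (it cannot come off). It starts at 0 to 0.5. Its friction takes about 0.035 N m to turn, it stays where it is left, and it climbs 2 mm per rad on the pin's thread.
- nut_mid (a point): Centre of the lock nut: on its axis, 5 mm above its underside. The nut is brass, knurled, 13 mm in diameter and 10 mm tall, with a red mark on top. This point rises as the nut is unscrewed and sinks with the pin.
- vent_pin (a joint): How far the steel pin is pressed down, m: 0 = up. Its soft spring pushes up with 2 N at the top, 0.5 N more per mm. It bottoms hard on a hidden seat somewhere between 1 and 5.5 mm down, different each time; only the force tells. The nut goes down with the pin and locks it when screwed down on the stem; from 2.9 rad the nut is clear.
- vent_tip: Round flat steel head of the pin, 8 mm in diameter and 4.5 mm tall, z up; origin at the centre of its top face, 24.5 mm above the underside of the screwed-down nut. The head swivels freely. More than 14 N on it would bend the pin.
- pin_top (a point): Centre of the top face of the pin's head, where it is pressed.
- indicator_tape: Loose bystander: roll of beige tape lying flat, 104 mm in diameter, 25 mm tall, origin under its centre, z up.
- bench_timer: Loose bystander: digital timer 60x64x20 mm, origin under its centre, z up.
- dropper_bottle: Loose bystander: brown dropper bottle, 31 mm in diameter, 102 mm tall, origin under its centre, z up.
- handpiece_1: Loose bystander: dental handpiece 31x144x18 mm lying down, origin under its centre, z up.

How it is judged (in metres and radians):
On the way, in this order (a step that is already met when the one before it is completed fails the run):
1. the lock nut is unscrewed to at least 2.9 rad while the pin is up (pressed less than 0.6 mm) (value of joint lock_nut above 2.9 rad and value of joint vent_pin below 0.0006 m), for 0.2 s.
2. the pin is pressed down on its seat with 7 to 14 N (the spring alone gives 4.8 N at most) and held for 1 s (contact force between anything else and vent_tip above 7 N and value of joint vent_pin above 0.0007 m and value of joint lock_nut above 2.8 rad), for 1 s.
At the end, for the whole second after the job is handed in: The lock nut is still unscrewed (2.8 rad or more), the pin has sprung back up (within 0.5 mm of the top) and the robot touches nothing (value of joint lock_nut above 2.8 rad and value of joint vent_pin below 0.0005 m and contact force between each of the arm, the fingers and anything else below 0.5 N).
It fails at once if the pin's head is pushed or gripped with more than 14 N (contact force between anything else and vent_tip above 14 N).
It fails at once if a bystander is shifted by more than 15 mm (distance of any of indicator_tape, bench_timer, dropper_bottle, handpiece_1 from where it was at the start of the episode above 0.015 m).
It also fails if it takes over 64 s, if anything falls off the work surface, if the arm or the gripper's body presses on something with over 40 N, if the wrist force passes 120 N, or if a joint passes its speed limit or range.

## Working session

There is one attempt and no reset: what is moved stays moved. The work goes in short steps, Python scripts to look and compute and a tool call to move; the robot and the scene stay as the last step left them, time stands still between calls to the robot, and variables do not carry over. Pictures are saved under pics/ and viewed, at most 11 in all, crops included, and the job is handed in when it is done.

Besides the shell and the picture viewer there is one more tool, called after "Emit:" as name(argument=value, ...), one argument or row to a line, values as JSON. carry_out: Moves the arm, as the interface text tells. Its arguments: {"type":"object","properties":{"deltas":{"type":"array"}},"required":["deltas"]}

```bash
mkdir -p pics
python3 - <<'E'
from cell import ctrl
import cv2,numpy as np
s=ctrl.read_state();print({k:np.round(v,3).tolist() for k,v in s.items()},ctrl.grip_depth)
for n in("scene","side","wrist"):
    c=ctrl.calibration(n);im=ctrl.get_image(n);cv2.imwrite(f"pics/{n}0.png",im[:,:,::-1])
    print(n,np.round(c["mtx"],1).tolist(),np.round(-c["R"].T@c["t"]).tolist(),np.round(c["R"],2).tolist())
E
```

```text
{'clock': 0.0, 'qpos': [-1.258, 0.629, 0.038, 1.518, -0.027, 0.996, -0.02], 'qd': [0.002, -0.001, 0.0, -0.0, -0.0, -0.001, -0.0], 'tau': [-0.0, -56.34, 1.226, -19.345, 0.011, 0.01, -0.0], 'eef_pos': [240.074, 603.352, 230.369], 'tool_rot': [-3.14, 0.0, 2.763], 'force': [-0.28, 0.266, -0.628], 'torque': [0.04, 0.009, 0.026], 'gripper_force': 0.0, 'width': 85.527} 18.700000000000003
scene [[454.2, 0.0, 273.2], [0.0, 454.2, 213.0], [0.0, 0.0, 1.0]] [282.0, -488.0, 782.0] [[0.89, -0.45, -0.01], [-0.35, -0.69, -0.63], [0.28, 0.57, -0.77]]
side [[407.2, 0.0, 281.3], [0.0, 407.2, 213.1], [0.0, 0.0, 1.0]] [307.0, -507.0, 856.0] [[0.9, -0.44, -0.01], [-0.36, -0.71, -0.61], [0.26, 0.55, -0.8]]
wrist [[315.0, 0.0, 281.9], [0.0, 315.0, 213.3], [0.0, 0.0, 1.0]] [169.0, 631.0, 373.0] [[0.37, 0.93, -0.0], [0.89, -0.35, 0.3], [0.28, -0.11, -0.95]]
```

View pics/scene0.png

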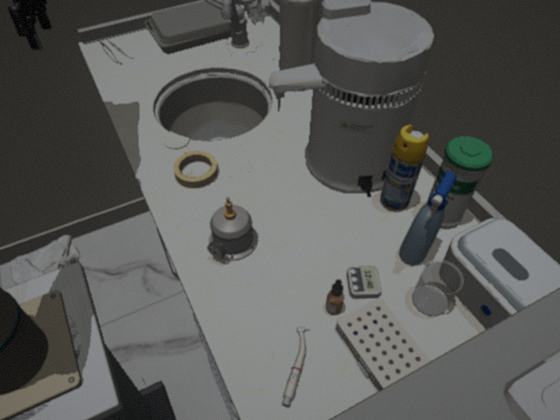

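View pics/side0.png

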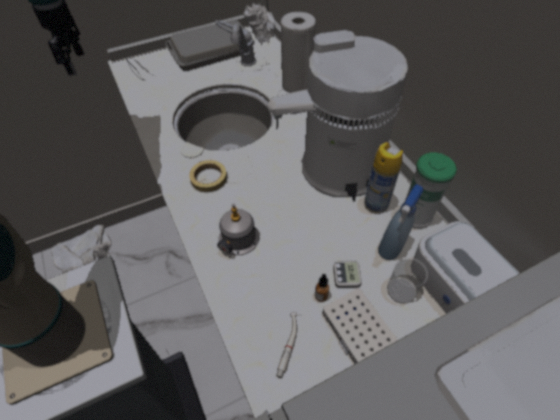

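The scene picture shows the vessel with the brass nut at about (230,208) and pin top at about (228,200). In the side picture the pin is near (235,207). The tape lies behind the vessel and the other loose things are to its right.

```bash
cat > h.py <<'E'
from cell import ctrl
import cv2,numpy as np
from scipy.spatial.transform import Rotation as Ro
def ray(c,uv):
    d=c["R"].T@np.linalg.solve(c["mtx"],[*uv,1.]);return -c["R"].T@c["t"],d/np.linalg.norm(d)
def atz(c,uv,z):
    o,d=ray(c,uv);return o+d*(z-o[2])/d[2]
def tri(rs):
    A=sum(np.eye(3)-np.outer(d,d) for o,d in rs);b=sum((np.eye(3)-np.outer(d,d))@o for o,d in rs);return np.linalg.solve(A,b)
def toolshift(target):
    s=ctrl.read_state();R=Ro.from_euler('xyz',s["tool_rot"]);return R.inv().apply(np.array(target)-s["eef_pos"])
def snap(n,f,box=None,k=1):
    c=ctrl.calibration(n);im=ctrl.get_image(n)[:,:,::-1]
    if box: x,y,w,h=box; im=cv2.resize(im[y:y+h,x:x+w],None,fx=k,fy=k,interpolation=cv2.INTER_CUBIC)
    cv2.imwrite(f"pics/{f}.png",im);return c
E
python3 - <<'E'
from h import *
a,b=ctrl.calibration("scene"),ctrl.calibration("side")
p=atz(a,(228,200),136);print(p,atz(b,(235,207),136),tri([ray(a,(228,200)),ray(b,(235,207))]))
for n,uv,z in(("tape",(196,168),12),("timer",(365,281),20),("bottle",(336,284),102),("gauge",(214,250),36),("sprayer",(432,205),100),("hpend",(303,330),10),("robotcart",(15,330),0),("potbase",(310,160),0),("vessel base",(233,238),0)):print(n,atz(a,uv,z).round())
print(toolshift([p[0],p[1],260]))
im=cv2.imread("pics/scene0.png")[180:270,180:300];im2=cv2.imread("pics/side0.png")[180:270,180:300]
cv2.imwrite("pics/c.png",cv2.resize(np.vstack([np.hstack([im,im2])]),None,fx=3.3,fy=3.3,interpolation=cv2.INTER_CUBIC))
E
```

```text
[452.430323   56.0258461 136.       ] [454.68090195  51.3974371  136.        ] [451.19642622  45.60340041 145.99477289]
tape [457. 289.  12.]
timer [ 637. -158.   20.]
bottle [ 551. -176.  102.]
gauge [402.  31.  36.]
sprayer [ 813. -109.  100.]
hpend [ 484. -188.   10.]
robotcart [12. 58.  0.]
potbase [719. 198.   0.]
vessel base [455.  67.   0.]
[-399.65182613 -430.23256316  -28.76762197]
```

View pics/c.png

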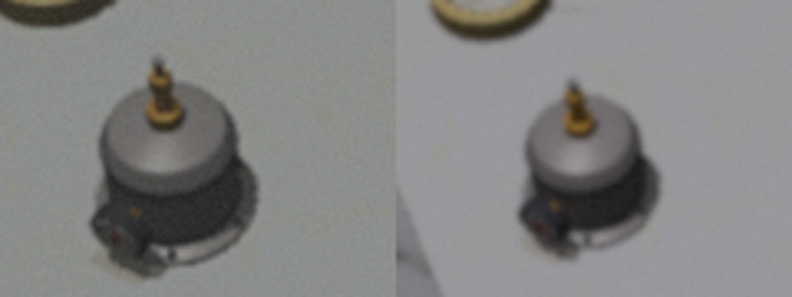

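View pics/wrist0.png

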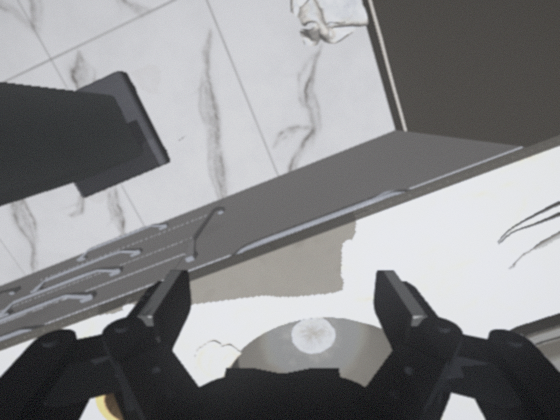

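The crops show the pin top at scene (228,199) and side (233.5,205.5), above an upright brass stem. The gauge points toward the lower left. The wrist view shows only the sink and the cart, with the gripper in the lower part. I'll move above the vessel.

Emit:
carry_out(
  deltas=[0,0,0,-0.034,-0.036,0,-1,0,0,0,-0.034,-0.036,0,-1,0,0,0,-0.034,-0.036,0,-1,0,0,0,-0.034,-0.036,0,-1,0,0,0,-0.034,-0.036,0,-1,0,0,0,-0.034,-0.036,0,-1,0,0,0,-0.034,-0.036,0,-1,0,0,0,-0.034,-0.036,0,-1,0,0,0,-0.034,-0.036,0,-1,0,0,0,-0.034,-0.036,0,-1,0,0,0,-0.034,-0.036,0,-1,0,0,0,-0.026,-0.034,0,-1],
)

```text
clock: 1.65
eef_pos: [453.6, 54.6, 231.3]
tool_rot: [3.142, 0.0, 2.762]
force: [-0.1, -0.4, 0.2]
width: 85.6
gripper_force: 0.0
```

Run:
```python
from h import *
s=ctrl.read_state();print({k:np.round(v,3).tolist() for k,v in s.items()})
snap("wrist","w1")
```

```text
{'clock': 1.65, 'qpos': [-0.258, 0.357, 0.102, 2.036, -0.052, 0.751, 1.067], 'qd': [0.698, 0.053, 0.059, -0.084, -0.043, 0.036, 0.784], 'tau': [-3.164, -38.352, 1.343, -15.027, 0.106, 0.074, -0.788], 'eef_pos': [453.62, 54.636, 231.296], 'tool_rot': [3.142, 0.0, 2.762], 'force': [-0.112, -0.351, 0.172], 'torque': [-0.003, -0.002, 0.0], 'gripper_force': 0.0, 'width': 85.575}
```

View pics/w1.png

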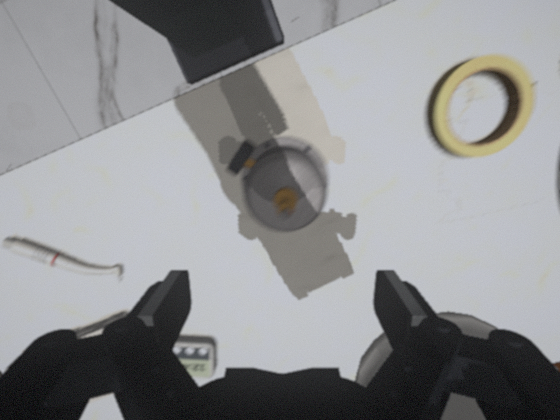

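The wrist view shows the vessel at about (285,185), with the brass valve and pin near (286,203). The tape is upper right, and the handpiece and timer are well clear. The arm was still settling, so I'll take a crop at rest and then turn the wrist back for unscrewing room.

Run:
```python
from h import *
ctrl.get_image("wrist")
np.save("c2.npy",snap("wrist","w2",(245,155,90,80),6),allow_pickle=True);print(ctrl.read_state()["eef_pos"],ctrl.read_state()["qd"].round(3) if hasattr(ctrl.read_state()["qd"],"round") else ctrl.read_state()["qd"])
```

```text
[453.28556353  54.0902123  231.21504115] [-0.048 -0.003 -0.047  0.007 -0.017  0.002 -0.013]
```

Emit:
carry_out(
  deltas=[0,0,10.5,0,0,0,-1,0,0,10.5,0,0,0,-1,0,0,10.5,0,0,0,-1,0,0,10.5,0,0,0,-1,0,0,10.5,0,0,0,-1,0,0,10.5,0,0,0,-1,0,0,10.5,0,0,0,-1,0,0,10.5,0,0,0,-1,0,0,10.5,0,0,0,-1,0,0,10.5,0,0,0,-1,0,0,10.5,0,0,0,-1,0,0,10.5,0,0,0,-1],
)

```text
clock: 3.3
eef_pos: [452.5, 58.3, 231.1]
tool_rot: [-3.14, 0.0, 0.56]
force: [-0.4, 0.7, -0.2]
width: 85.3
gripper_force: 0.0
```

Emit:
carry_out(
  deltas=[0,0,10.5,0,0,0,-1,0,0,10.5,0,0,0,-1,0,0,10.5,0,0,0,-1,0,0,0,0,0,0,-1,0,0,0,0,0,0,-1],
)

```text
clock: 3.92
eef_pos: [452.7, 57.4, 231.2]
tool_rot: [-3.141, 0.0, 0.018]
force: [-0.0, -0.3, -0.5]
width: 85.2
gripper_force: 0.0
```

Run:
```python
from h import *
np.save("c3.npy",snap("wrist","w3",(245,155,90,80),6),allow_pickle=True);s=ctrl.read_state();print(s["clock"],s["eef_pos"],s["tool_rot"],s["qpos"])
a=cv2.imread("pics/w2.png");b=cv2.imread("pics/w3.png");m=np.hstack([a[:,60:460],b[:,60:460]]);cv2.imwrite("pics/m.png",m);print(m.shape)
```

```text
3.975 [452.79312869  57.13115404 231.2418238 ] [-3.14108769e+00  2.49688706e-04  1.73140582e-02] [-0.79078154  0.47987358  0.87259561  2.04926154 -0.49825663  0.83449461
 -1.18077481]
(480, 800, 3)
```

View pics/m.png

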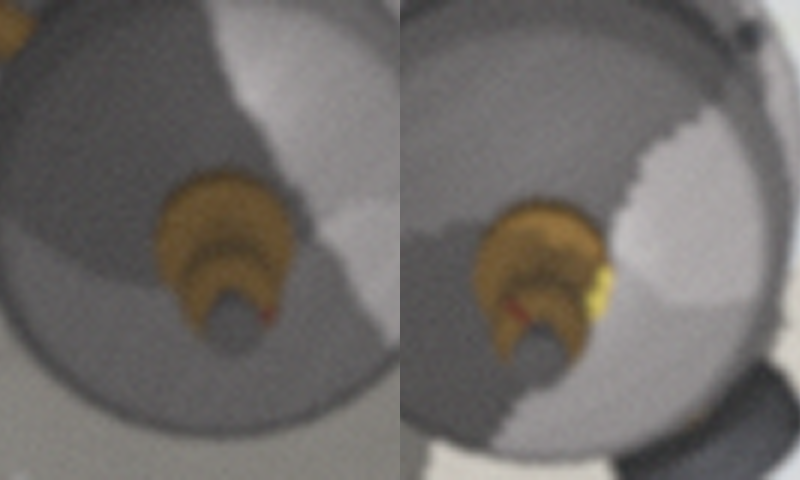

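Pin head: left picture (233,322), full-frame (293.5,208.2); right picture (540,355), full-frame (277.9,213.8). The red mark is visible on the nut's top under the head. Triangulating.

Run:
```python
from h import *
c2=np.load("c2.npy",allow_pickle=True).item();c3=np.load("c3.npy",allow_pickle=True).item()
u=(293.5,208.2);v=(277.9,213.8)
print(tri([ray(c2,u),ray(c3,v)]),atz(c2,u,136.5),atz(c3,v,136.5))
a,b=ctrl.calibration("scene"),ctrl.calibration("side");s1,s2=(228,199),(233.5,205.5)
print(atz(a,s1,136.5),atz(b,s2,136.5),tri([ray(c2,u),ray(c3,v),ray(a,s1),ray(b,s2)]))
# boss (z=94) centres
bu=((60+226.)/6+245-.4,238/6.+155-.4);bv=((60+141.)/6+245-.4,265/6.+155-.4)
print("boss",atz(c2,bu,94),atz(c3,bv,94))
s=ctrl.read_state();print(s["eef_pos"],-c3["R"].T@c3["t"])
for p in ([453,55,98],):print(toolshift(p))
```

```text
[452.45597967  60.08961943 132.05625699] [451.23016911  60.84371472 136.5       ] [453.79030692  59.65789522 136.5       ]
[453.28316076  57.91243533 136.5       ] [453.19453421  56.53635795 136.5       ] [453.26313295  59.9953364  133.14260512]
boss [450.68560699  61.3153811   94.        ] [454.88973861  59.97707983  94.        ]
[452.79312869  57.13115404 231.2418238 ] [528.3605978   58.03992068 373.80225867]
[  0.20321219   2.2016986  133.24068242]
```

Emit:
carry_out(
  deltas=[0,0,0,0,-0.003,0.02,-1,0,0,0,0,0,0.03,-1,0,0,0,0,0,0.03,-1,0,0,0,0,0,0.02,-1,0,0,0,0,0,0,-0.2,0,0,0,0,0,0,0,0,0,0,0,0,0,0],
)

```text
clock: 4.85
eef_pos: [453.6, 59.6, 132.1]
tool_rot: [-3.141, -0.002, 0.014]
force: [0.3, -0.7, -0.5]
width: 42.9
gripper_force: 0.0
```

Run:
```python
from h import *
snap("wrist","w4");s=ctrl.read_state();print(s["clock"],s["eef_pos"],s["tool_rot"],s["width"],s["force"],toolshift([452.6,60.2,98.8]))
```

```text
4.9 [453.46828342  59.67149458 132.04625118] [-3.14113168e+00 -1.51253615e-03  1.44504478e-02] 42.62592824755324 [ 0.67491644 -0.33355976 -0.53536076] [-0.91084105 -0.52567196 33.24515738]
```

View pics/w4.png

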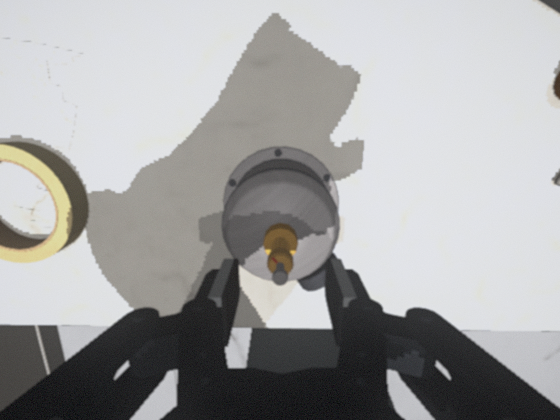

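The pin head is at about (280,275), between fingers that are symmetric about x≈282. The valve is nearly centred between the pads. I'll correct slightly and go to nut height.

Run:
```python
from h import *
c=ctrl.calibration("wrist");print(atz(c,(280,275),136.5))
```

```text
[454.30347254  59.7671801  136.5       ]
```

Emit:
carry_out(
  deltas=[0,0,0,-0.0006,-0.0006,0.012,0,0,0,0,0,0,0.012,0,0,0,0,0,0,0.009,0,0,0,0,0,0,0,0,0,0,0,0,0,0,0],
)

```text
clock: 5.52
eef_pos: [452.4, 59.9, 98.3]
tool_rot: [3.141, 0.0, 0.014]
force: [-0.1, 0.8, 0.9]
width: 42.5
gripper_force: 0.0
```

Emit:
carry_out(
  deltas=[0,0,0,0,0,0,0.6,0,0,0,0,0,0,1,0,0,0,0,0,0,1,0,0,0,0,0,0,1,0,0,0,0,0,0,1],
)

```text
clock: 6.15
eef_pos: [452.5, 60.6, 98.4]
tool_rot: [-3.141, -0.0, 0.014]
force: [0.5, 2.3, 1.9]
width: 9.9
gripper_force: 58.4
```

Emit:
carry_out(
  deltas=[0,0,-10,0,0,-0.00035,1,0,0,-10,0,0,-0.00035,1,0,0,-10,0,0,-0.00035,1,0,0,-10,0,0,-0.00035,1,0,0,0,0,0,0,1],
)

```text
clock: 6.78
eef_pos: [452.7, 60.2, 99.9]
tool_rot: [-3.141, -0.001, 0.71]
force: [0.5, 2.6, 1.9]
width: 10.3
gripper_force: 58.6
```

Run:
```python
from h import *
snap("wrist","w5",(200,180,160,140),4);s=ctrl.read_state();print({k:np.round(s[k],2).tolist() for k in("clock","eef_pos","tool_rot","width","force","torque","gripper_force","qpos")})
```

```text
{'clock': 6.82, 'eef_pos': [452.64, 60.22, 99.81], 'tool_rot': [3.14, -0.0, 0.71], 'width': 10.16, 'force': [0.27, 2.53, 2.82], 'torque': [0.56, -0.16, 0.03], 'gripper_force': 58.63, 'qpos': [-0.47, 0.62, 0.41, 2.17, -0.57, 0.45, -0.47]}
```

View pics/w5.png

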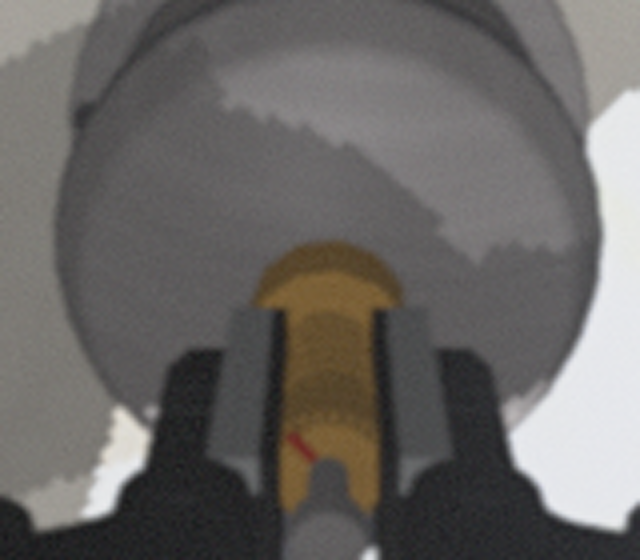

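The pads hold the nut (red mark at (300,445) in the crop), the nut turned with the gripper, and the torque matches the stated nut friction. I'll continue unscrewing.

Emit:
carry_out(
  deltas=[0,0,-10,0,0,-0.0005,1,0,0,-10,0,0,-0.0005,1,0,0,-10,0,0,-0.0005,1,0,0,-10,0,0,-0.0004,1,0,0,-10,0,0,-0.0004,1,0,0,-10,0,0,-0.0004,1,0,0,-10,0,0,-0.0004,1,0,0,0,0,0,0,1],
)

```text
clock: 7.82
eef_pos: [453.3, 60.1, 102.7]
tool_rot: [3.14, 0.0, 1.93]
force: [3.1, 2.2, -1.3]
width: 10.2
gripper_force: 58.5
```

Run:
```python
from h import *
s=ctrl.read_state();print({k:np.round(s[k],2).tolist() for k in("clock","eef_pos","tool_rot","width","force","torque","gripper_force","qpos")})
```

```text
{'clock': 7.82, 'eef_pos': [453.28, 60.13, 102.67], 'tool_rot': [3.14, 0.0, 1.93], 'width': 10.2, 'force': [3.06, 2.17, -1.34], 'torque': [0.54, -0.58, 0.03], 'gripper_force': 58.5, 'qpos': [-0.26, 0.58, 0.1, 2.16, -0.13, 0.4, 0.3]}
```

Emit:
carry_out(
  deltas=[0,0,-10,0,0,-0.00037,1,0,0,-10,0,0,-0.00037,1,0,0,-10,0,0,-0.00037,1,0,0,-10,0,0,-0.00037,1,0,0,-10,0,0,-0.00037,1,0,0,-10,0,0,-0.00037,1,0,0,-10,0,0,-0.00037,1,0,0,-10,0,0,-0.00037,1,0,0,-10,0,0,-0.00037,1,0,0,0,0,0,0,1,0,0,0,0,0,0,1],
)

```text
clock: 9.2
eef_pos: [453.6, 60.9, 105.9]
tool_rot: [3.141, 0.003, -2.784]
force: [4.0, 3.7, -2.4]
width: 10.2
gripper_force: 58.4
```

Run:
```python
from h import *
snap("wrist","w6",(200,180,160,140),4);s=ctrl.read_state();print({k:np.round(s[k],2).tolist() for k in("clock","eef_pos","tool_rot","width","force","torque","gripper_force","qpos")})
```

```text
{'clock': 9.25, 'eef_pos': [453.54, 60.89, 105.92], 'tool_rot': [3.14, 0.0, -2.78], 'width': 10.55, 'force': [3.92, 2.52, -2.21], 'torque': [0.76, -0.82, 0.06], 'gripper_force': 58.43, 'qpos': [0.03, 0.59, -0.33, 2.15, 0.41, 0.46, 1.31]}
```

View pics/w6.png

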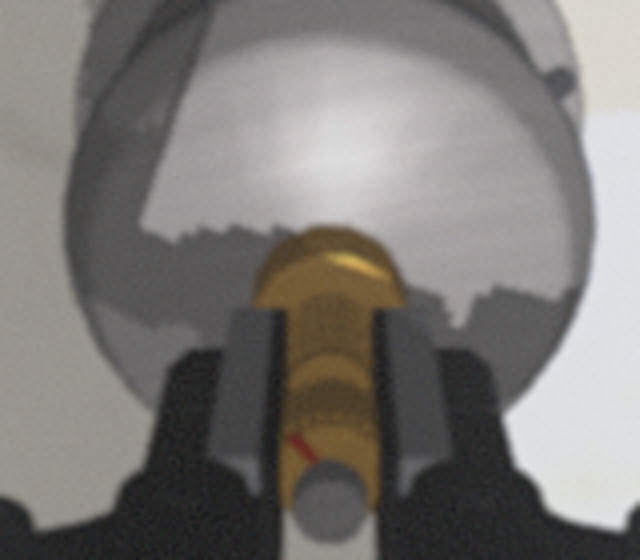

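The red mark sits in the same place relative to the pads, so there was no slip over about 3.48 rad and the pin is still up. I'll release, rise, and shut the fingers above the pin.

Emit:
carry_out(
  deltas=[0,0,0,0,0,0,0,0,0,0,0,0,0,0,0,0,0,0,0,0,0,0,0,0,0,0,0,0,0,0,0,0,0,-0.01,0,0,0,0,0,0,-0.02,0,0,0,0,0,0,-0.02,0,0,0,0,0,0,-0.005,0,0,0,0,0,0,0,1,0,0,0,0,0,0,1,0,0,0,0,0,0,1,0,0,0,0,0,0,1],
)

```text
clock: 10.75
eef_pos: [452.1, 60.1, 160.8]
tool_rot: [3.141, -0.001, -2.778]
force: [0.7, -0.1, 0.5]
width: 0.0
gripper_force: 0.0
```

Run:
```python
from h import *
snap("wrist","w7",(200,180,160,140),4);s=ctrl.read_state();print({k:np.round(s[k],2).tolist() for k in("clock","eef_pos","tool_rot","width","force","torque","gripper_force","qpos")},toolshift([452.9,60.4,138.5]))
```

```text
{'clock': 10.8, 'eef_pos': [452.12, 60.12, 160.82], 'tool_rot': [3.14, -0.0, -2.78], 'width': -0.27, 'force': [-0.36, -0.87, 0.81], 'torque': [-0.01, -0.01, 0.01], 'gripper_force': 0.0, 'qpos': [0.1, 0.49, -0.41, 2.11, 0.34, 0.6, 1.39]} [-0.84514149 -0.02607616 22.32157907]
```

View pics/w7.png

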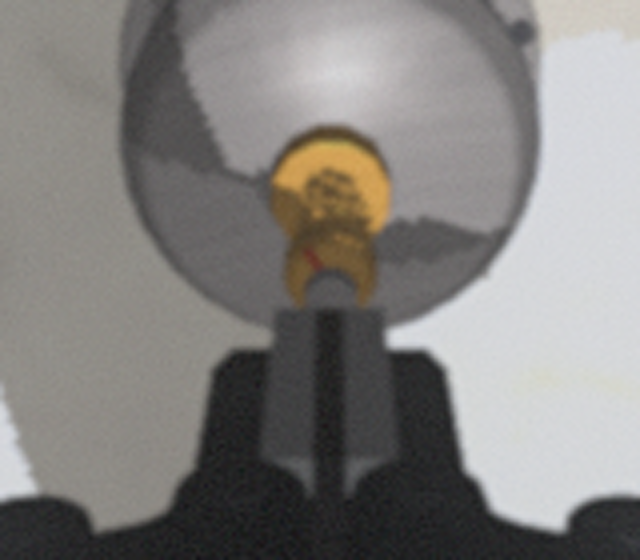

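The pin head is centred just below the shut fingertips, at (330,285) in the crop.

Emit:
carry_out(
  deltas=[0,0,0,-0.0008,0,0.008,1,0,0,0,0,0,0.007,1,0,0,0,0,0,0.004,1,0,0,0,0,0,0.002,1,0,0,0,0,0,0,1,0,0,0,0,0,0,1],
)

```text
clock: 11.55
eef_pos: [453.2, 60.4, 140.3]
tool_rot: [-3.142, 0.0, -2.779]
force: [0.1, -0.8, -0.2]
width: 0.3
gripper_force: 0.0
```

Emit:
carry_out(
  deltas=[0,0,0,0,0,0.0004,1,0,0,0,0,0,0.0004,1,0,0,0,0,0,0.0004,1,0,0,0,0,0,0.0004,1,0,0,0,0,0,0.0004,1,0,0,0,0,0,0,1],
)

```text
clock: 12.3
eef_pos: [453.0, 60.4, 138.1]
tool_rot: [3.142, -0.0, -2.779]
force: [0.1, 0.4, -1.1]
width: -0.0
gripper_force: 0.0
```

Emit:
carry_out(
  deltas=[0,0,0,0,0,0.0004,1,0,0,0,0,0,0.0004,1,0,0,0,0,0,0.0004,1,0,0,0,0,0,0.0003,1,0,0,0,0,0,0,1],
)

```text
clock: 12.92
eef_pos: [453.1, 60.4, 136.7]
tool_rot: [-3.142, 0.0, -2.779]
force: [0.4, 0.1, 2.9]
width: -0.1
gripper_force: 0.9
```

Emit:
carry_out(
  deltas=[0,0,0,0,0,0.0003,1,0,0,0,0,0,0.0003,1,0,0,0,0,0,0,1],
)

```text
clock: 13.3
eef_pos: [453.1, 60.4, 136.0]
tool_rot: [3.142, -0.0, -2.779]
force: [-0.8, -0.1, 1.3]
width: 0.0
gripper_force: 1.1
```

Emit:
carry_out(
  deltas=[0,0,0,0,0,0.0003,1,0,0,0,0,0,0.0002,1,0,0,0,0,0,0,1],
)

```text
clock: 13.68
eef_pos: [453.1, 60.4, 135.5]
tool_rot: [3.142, 0.0, -2.779]
force: [-0.0, 0.2, 2.9]
width: -0.2
gripper_force: 1.2
```

Emit:
carry_out(
  deltas=[0,0,0,0,0,0.0003,1,0,0,0,0,0,0,1],
)

```text
clock: 13.92
eef_pos: [453.1, 60.4, 135.2]
tool_rot: [-3.142, -0.0, -2.779]
force: [-0.1, 0.2, 2.8]
width: 0.4
gripper_force: 1.3
```

Emit:
carry_out(
  deltas=[0,0,0,0,0,0.0003,1,0,0,0,0,0,0,1],
)

```text
clock: 14.18
eef_pos: [453.1, 60.4, 134.9]
tool_rot: [3.142, -0.0, -2.779]
force: [-0.5, -0.1, 2.7]
width: 0.4
gripper_force: 1.3
```

Force follows the soft spring so far. Stepping on.

Emit:
carry_out(
  deltas=[0,0,0,0,0,0.0003,1,0,0,0,0,0,0,1],
)

```text
clock: 14.42
eef_pos: [453.1, 60.4, 134.6]
tool_rot: [3.142, -0.0, -2.779]
force: [0.3, -0.5, 2.9]
width: -0.1
gripper_force: 1.4
```

Emit:
carry_out(
  deltas=[0,0,0,0,0,0.0003,1,0,0,0,0,0,0,1],
)

```text
clock: 14.68
eef_pos: [453.1, 60.4, 134.3]
tool_rot: [3.142, 0.0, -2.779]
force: [-0.5, -0.1, 3.8]
width: -0.4
gripper_force: 1.5
```

Emit:
carry_out(
  deltas=[0,0,0,0,0,0.0003,1,0,0,0,0,0,0,1],
)

```text
clock: 14.92
eef_pos: [453.1, 60.4, 134.0]
tool_rot: [3.142, 0.0, -2.779]
force: [-0.4, -0.6, 3.8]
width: 0.2
gripper_force: 1.6
```

Emit:
carry_out(
  deltas=[0,0,0,0,0,0.0003,1,0,0,0,0,0,0,1],
)

```text
clock: 15.18
eef_pos: [453.1, 60.4, 133.7]
tool_rot: [3.142, -0.0, -2.779]
force: [-0.5, 0.0, 3.4]
width: 0.1
gripper_force: 1.6
```

Emit:
carry_out(
  deltas=[0,0,0,0,0,0.0003,1,0,0,0,0,0,0,1],
)

```text
clock: 15.42
eef_pos: [453.1, 60.4, 133.4]
tool_rot: [3.142, 0.0, -2.779]
force: [0.1, -0.3, 2.4]
width: 0.2
gripper_force: 1.7
```

Emit:
carry_out(
  deltas=[0,0,0,0,0,0.0003,1,0,0,0,0,0,0,1],
)

```text
clock: 15.68
eef_pos: [453.1, 60.4, 133.1]
tool_rot: [3.142, -0.0, -2.779]
force: [0.1, -0.1, 3.6]
width: -0.2
gripper_force: 1.8
```

Emit:
carry_out(
  deltas=[0,0,0,0,0,0.0003,1,0,0,0,0,0,0,1],
)

```text
clock: 15.92
eef_pos: [453.1, 60.4, 132.8]
tool_rot: [3.142, -0.0, -2.779]
force: [-0.8, 0.3, 4.3]
width: 0.3
gripper_force: 1.8
```

Emit:
carry_out(
  deltas=[0,0,0,0,0,0.0003,1,0,0,0,0,0,0,1],
)

```text
clock: 16.18
eef_pos: [453.1, 60.4, 132.5]
tool_rot: [3.142, 0.0, -2.779]
force: [-0.4, -0.3, 4.0]
width: 0.3
gripper_force: 1.9
```

Emit:
carry_out(
  deltas=[0,0,0,0,0,0.0003,1,0,0,0,0,0,0,1],
)

```text
clock: 16.42
eef_pos: [453.1, 60.4, 132.2]
tool_rot: [3.142, 0.0, -2.779]
force: [-0.6, -0.3, 3.5]
width: 0.2
gripper_force: 2.0
```

Emit:
carry_out(
  deltas=[0,0,0,0,0,0.0002,1,0,0,0,0,0,0,1],
)

```text
clock: 16.68
eef_pos: [453.1, 60.4, 132.1]
tool_rot: [-3.142, 0.0, -2.779]
force: [-0.8, -0.2, 4.6]
width: 0.2
gripper_force: 2.5
```

Gripper force jumped, so the pin is reaching its seat. Finer steps now.

Emit:
carry_out(
  deltas=[0,0,0,0,0,0.0001,1,0,0,0,0,0,0,1],
)

```text
clock: 16.92
eef_pos: [453.1, 60.4, 132.0]
tool_rot: [-3.142, 0.0, -2.779]
force: [0.3, 0.1, 5.4]
width: 0.1
gripper_force: 2.8
```

Emit:
carry_out(
  deltas=[0,0,0,0,0,0.0001,1,0,0,0,0,0,0,1],
)

```text
clock: 17.18
eef_pos: [453.1, 60.4, 132.0]
tool_rot: [-3.141, 0.0, -2.779]
force: [-1.4, -0.7, 6.6]
width: 0.2
gripper_force: 3.2
```

Emit:
carry_out(
  deltas=[0,0,0,0,0,0.0002,1,0,0,0,0,0,0,1],
)

```text
clock: 17.42
eef_pos: [453.1, 60.4, 131.9]
tool_rot: [-3.141, 0.0, -2.779]
force: [-2.3, 0.1, 7.9]
width: -0.0
gripper_force: 3.9
```

Emit:
carry_out(
  deltas=[0,0,0,0,0,0.0002,1,0,0,0,0,0,0,1],
)

```text
clock: 17.68
eef_pos: [453.1, 60.4, 131.8]
tool_rot: [-3.141, 0.0, -2.779]
force: [-1.2, -1.6, 8.9]
width: 0.1
gripper_force: 4.5
```

Emit:
carry_out(
  deltas=[0,0,0,0,0,0.0001,1,0,0,0,0,0,0,1,0,0,0,0,0,0,1,0,0,0,0,0,0,1,0,0,0,0,0,0,1],
)

```text
clock: 18.3
eef_pos: [453.1, 60.4, 131.8]
tool_rot: [-3.141, 0.0, -2.779]
force: [-1.5, -0.7, 9.8]
width: -0.1
gripper_force: 4.9
```

Emit:
carry_out(
  deltas=[0,0,0,0,0,0,1,0,0,0,0,0,0,1,0,0,0,0,0,0,1,0,0,0,0,0,0,1,0,0,0,0,0,0,1,0,0,0,0,0,0,1,0,0,0,0,0,0,1,0,0,0,0,0,0,1,0,0,0,0,0,0,1,0,0,0,0,0,0,1,0,0,0,0,0,0,1,0,0,0,0,0,0,1],
)

```text
clock: 19.8
eef_pos: [453.1, 60.4, 131.8]
tool_rot: [-3.141, 0.0, -2.779]
force: [-2.1, -0.7, 10.1]
width: 0.3
gripper_force: 4.9
```

Emit:
carry_out(
  deltas=[0,0,0,0,0,0,1,0,0,0,0,0,0,1,0,0,0,0,0,0,1,0,0,0,0,0,-0.001,1,0,0,0,0,0,-0.002,1,0,0,0,0,0,-0.003,1,0,0,0,0,0,-0.01,1,0,0,0,0,0,-0.03,1,0,0,0,0,0,-0.03,1,0,0,0,0,0,0,1,0,0,0,0,0,0,1,0,0,0,0,0,0,1],
)

```text
clock: 21.3
eef_pos: [452.3, 60.2, 206.5]
tool_rot: [3.141, -0.002, -2.779]
force: [-0.6, -0.1, -1.6]
width: -0.1
gripper_force: 0.0
```

Run:
```python
from h import *
s=ctrl.read_state();print(s["clock"],s["eef_pos"],s["force"])
snap("wrist","w8",(200,130,160,140),4)
```

```text
21.3 [452.34494292  60.17465954 206.51480194] [-0.59362597 -0.06613218 -1.61768082]
```

View pics/w8.png

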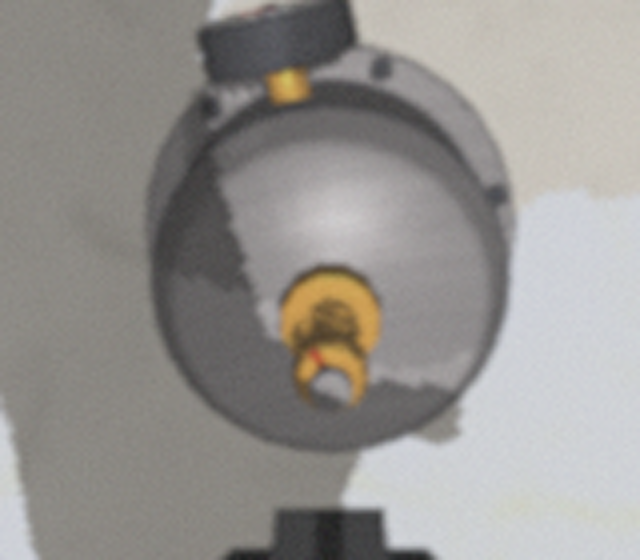

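The pin is up at (330,388) in the crop, the nut is still raised with its mark unchanged at (316,355), and the fingers are clear. Handing in.

```bash
python3 -c "
from cell import ctrl
print(ctrl.finish_job())"
```

```text
the job is handed in; nothing more can be done
None
```

I unscrewed the lock nut by about 3.5 rad, pressed the pin onto its seat and held it at about 10 N for just over two seconds, then let it spring back up; the job is handed in, but it returned no verdict.

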